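Wind the shoe stretcher to size and pin it

ROBOT

A 6-joint arm with a two-finger parallel gripper is mounted at the origin on the work surface. World frame = base frame: x ahead of the robot, y to its left, z up, the work surface at z = 0. Lengths are in m, angles in rad, forces in N, time in s.
With the tool pointing down it reaches from about 0.375 to 0.925 m from the base axis. Payload 5.7 kg.
Tool frame: the origin (TCP) lies midway between the tips of the shut fingers; the grasp point (between the pads) lies 19 mm behind it; z points along the fingers, y is the direction in which the jaws open and shut (so a half turn about z gives the same grasp; the last joint's range is limited). The gripper opens to 85 mm and grips with 20 to 120 N. Pads are 22 mm wide; open, the fingers measure 114 mm over their backs; the gripper's body (76 mm by 85 mm) begins 54 mm behind the grasp point. The pads swing forward as they close: fully open they stand 13 mm farther back than shut.
Start: joints at [-1.352, 0.359, 1.51, -0, 1.272, -0.115], TCP at [0.197, -0.567, 0.231] pointing down, gripper open.
Joint ranges: [-2.97, 2.97], [-1.01, 2.36], [0.21, 2.38], [-0.96, 4.11], [0.2, 2.71], [-2.98, 2.98]. Speed limits (rad/s): [2.39, 2.39, 3.14, 3.14, 3.14, 3.14].

INTERFACE

Orientations are given as a rotation vector (axis times angle).
In Python, from rig import env gives the robot as it stands.
- The arm moves only by the shell command python3 -m jog 'ROWS'. ROWS is JSON, a list of rows, each a list of 3 entries, a list of its own where there are three numbers: the turn, a rotation vector about the tool's x, y, z in degrees, then the shift along the tool's x, y, z in mm, then the closure, from 0 (fully open) to 1 (shut). A call has exactly 5 rows; each row shifts and turns the commanded pose from where the row before left it, along the tool's axes as they then stand; what a row does not reach is not made up. A row lasts 1/10 s, in which the tool goes at most 50 mm and 8.59 degrees, less where a joint would pass 70% of its speed; a pose out of reach is approached as far as the arm can. A call is refused whole if a number of a shift passes 50 or a number of a turn 8.59, either way. A call with a gripper value outside its range is refused whole. The fingers move at their own pace and stop on an object; the grip force is fixed at half the most. Time passes only in rows, so rows that do not move let the fingers close, or fill a call up. It gives the time, the measured TCP pose, the force and the opening at its end, in the units of the state.
- env.get_obs(): the state, without advancing time (a new reading comes with each control period).
- env.camera(name): name is "side" or "top"; returns a dict with "image" (480x640x3 uint8, red, green, blue), "range_z" (480x640 float32, m along the optical axis (not along the pixel's ray), 0 where there is no reading), "mtx" (3x3 intrinsics, pixels), "origin" and "orientation" of the camera in the world. Camera axes: x right, y down, z forward; pixel columns grow to the right and rows downward; lengths in m; the calibration is good to about 2 mm. A picture is of the moment at which its call begins.
- env.job_done(): hands the job in, once; it reports no verdict.
Trained networks look in the newest picture that a camera, given by its name, has taken for a name from the list of things; names that differ only in an ending like _2 or _b are one class to them, and where a whole thing is asked for, a point or a joint stands for the part that bears it (a point fixed in the world has none). Each returns a list of dicts, best first, with "confidence" (0 to 1); they miss things now and then, are a little off and sometimes report something else, mostly with a low value. They report only what shows in the picture. A call takes as long as a camera call. They do not tell look-alikes from the thing itself.
- env.regions_of(query, camera): "mask" (480x640 bool, what is visible of it) and "xy" ([column, row] in pixels, amid what is visible of it).
The state is a dict: "time": time; "joint_pos": joint angles; "joint_velocities": joint speeds; "effort": joint torques, N m; "ee_pos": TCP position; "tcp_rot": TCP orientation; "ft_force": force on the tool from outside, world axes, zero at the start; "ft_torque": the same for the moment, N m; "grip_width": finger opening in m.
Only numpy, scipy, OpenCV 4.12 (cv2) and the standard library are available. Lean on these libraries where they do the work, as an engineer would, in place of code of your own. Each camera call takes 0.05 s, during which the arm holds its last target. There are 200 camera calls.

TASK

Set the bench shoe stretcher: wind its crank clockwise (as seen from the crank end) past the first upright and on through one more whole turn, so that the crank arm stands straight up again and the spindle's cross hole lies under the brass funnel. Then take the red-handled lock pin out of the wooden rack, drop it through the funnel fully home, and leave it there.

Things in the scene. Friction and masses are not known exactly. Their poses are not given: they have to be found in the camera images.
- spindle (a joint): Angle (rad) of the level threaded spindle of the blue shoe stretcher. 0 = crank arm straight up, cross hole under the funnel; bring it within 12 degrees of that. Grows clockwise seen from the crank end; each turn takes the spindle 12 mm into the machine. Starts at -7.8 to -6.7: at the first upright (-2 pi) the hole is still 12 mm short. Turns lightly (3 N), stays where left; stop at +1.2.
- grip_mid (a point): Middle of the orange crank grip: level cylinder, 22 mm thick, 64 long, along the spindle, spins free, so it can be pinched from above across its length and led round without turning the hand. Circles 36 mm about the spindle, whose axis is 85 mm above the table. In the frame of lock_hole at joint q: x = 0.125 - 0.012 q/(2 pi), y = 0.036 sin q, z = -0.045 + 0.036 cos q (m). Table is clear below.
- lock_hole (a point): Centre of the mouth of the brass funnel on the blue stretcher's yoke (56 x 64 mm), 130 mm above the table, fixed. Mouth 36 mm wide, narrowing over 14 mm to an 18 mm hole; 45 mm below it runs the spindle axis (square boss 28 mm thick, cross hole 20 mm). x: level, along the spindle to the crank end, which points away from the robot within 0.35 rad; z up.
- lock_pin: Lock pin, 40 to 85 g: red handle 20 mm thick, 45 tall, on a steel shank 10 mm thick, 70 long. Origin: lower tip; z up the pin. Starts upright, tip 10 mm above the table, 30 mm deep in one of 3 holes 50 mm apart of a wooden rack 40 mm high; its x axis along the row. Not wanted: short pin with black handle, punch with wooden handle. Fully home the tip is about 81 mm below the funnel mouth.
Not all that is in view belongs to the job. What is shaped like the lock_pin but orange or pink is not meant.

How it is judged:
On the way, in this order (a step that is already met when the one before it is completed fails the run):
1. the crank has been wound on to the upright where the cross hole lies under the funnel (value of joint spindle between -0.24 and 0.24 rad), for 0.2 s.
2. the lock pin is through the spindle (z of lock_pin in the frame of lock_hole below -0.062 m and horizontal distance between lock_pin and lock_hole below 0.012 m), for 0.2 s.
At the end, for the whole second after the job is handed in: The crank is wound to the right upright (spindle within 0.3 rad of 0), and the lock pin is at rest through funnel and spindle: its tip at least 62 mm below the funnel mouth and within 12 mm of its centre line, the pin upright within 0.35 rad (all of step 2 and value of joint spindle between -0.3 and 0.3 rad and angle between lock_pin's own z axis and vertical below 0.35 rad and linear speed of lock_pin below 0.02 m/s); the robot touches nothing.
It also fails if it takes over 61 s, if anything falls off the work surface, if the arm or the gripper's body presses on something with over 40 N, if the wrist force passes 120 N, or if a joint passes its speed limit or range.

## Working session

There is one attempt and no reset: what is moved stays moved. The work goes in short steps, Python scripts to look and compute and a shell command to move; the robot and the scene stay as the last step left them, time stands still between calls to the robot, and variables do not carry over. Pictures are saved under pics/ and viewed, on a budget of 10 in all, crops included, one or two more only if the job needs it, and the job is handed in when it is done.

```bash
ls; mkdir -p pics; cat > h.py <<'E'
from rig import env
import numpy as np, cv2
from scipy.spatial.transform import Rotation as R
def rot(o):
    o=np.array(o,float)
    return o if o.shape==(3,3) else (R.from_rotvec(o) if o.size==3 else R.from_quat(o)).as_matrix()
def cloud(c):
    K=c['mtx'];z=c['range_z'];v,u=np.mgrid[:480,:640]
    P=np.stack([(u-K[0,2])/K[0,0]*z,(v-K[1,2])/K[1,1]*z,z],-1)
    return P@rot(c['orientation']).T+c['origin']
def proj(c,p):
    q=rot(c['orientation']).T@(np.array(p)-c['origin']);q=c['mtx']@q;return q[:2]/q[2]
def save(n,im,s=1): cv2.imwrite('pics/'+n,cv2.resize(im[...,::-1],None,fx=s,fy=s,interpolation=cv2.INTER_CUBIC))
E
python3 - <<'E'
from h import *
o=env.get_obs();print({k:np.round(v,3) for k,v in o.items()})
ims=[]
for n in('top','side'):
    c=env.camera(n);P=cloud(c);print(n,c['origin'],c['orientation']);save(n+'0.png',c['image'])
    np.savez('pics/'+n+'0.npz',**{k:c[k] for k in c})
    for q in('spindle','grip_mid','lock_hole','lock_pin'):
        for r in env.regions_of(q,n):
            m=r['mask'];pp=P[m&(c['range_z']>0)]
            print(q,round(r['confidence'],2),np.round(r['xy']),m.sum(),np.round(np.median(pp,0),3) if len(pp) else 0,np.round(pp.min(0),3) if len(pp) else 0,np.round(pp.max(0),3) if len(pp) else 0)
E
```

```text
pics
{'time': np.float64(0.0), 'joint_pos': array([-1.352,  0.36 ,  1.511,  0.   ,  1.273, -0.115]), 'joint_velocities': array([ 0.002, -0.001,  0.   , -0.002,  0.001,  0.   ]), 'effort': array([ 2.0000e-03, -5.2762e+01, -2.7862e+01,  0.0000e+00,  1.3000e-02,
       -0.0000e+00]), 'ee_pos': array([ 0.196, -0.566,  0.23 ]), 'tcp_rot': array([-3.096, -0.522,  0.   ]), 'ft_force': array([0.106, 0.088, 0.434]), 'ft_torque': array([0.025, 0.   , 0.008]), 'grip_width': np.float64(0.086)}
top [0.44353203 0.06250044 0.92901694] [-2.1491515   2.16132029 -0.08270135]
spindle 0.69 [444. 177.] 1267 [ 0.62  -0.108  0.101] [ 0.462 -0.149 -0.002] [ 0.691 -0.079  0.111]
grip_mid 0.7 [448. 174.] 1387 [ 0.619 -0.109  0.1  ] [ 0.46  -0.16  -0.002] [ 0.722 -0.078  0.111]
lock_hole 0.32 [446. 177.] 1449 [ 0.618 -0.108  0.1  ] [ 0.462 -0.152 -0.002] [ 0.721 -0.078  0.117]
lock_pin 0.83 [166. 206.] 284 [0.578 0.321 0.108] [ 0.57   0.314 -0.001] [0.608 0.353 0.118]
lock_pin 0.8 [240. 216.] 227 [0.559 0.203 0.113] [0.552 0.196 0.009] [0.57  0.215 0.118]
lock_pin 0.69 [183. 256.] 220 [0.501 0.288 0.122] [0.49
[... 163 characters left out ...]
] [-0.20272134  2.80182041 -1.25567295]
spindle 0.78 [285. 174.] 1020 [ 0.611 -0.105  0.094] [ 0.459 -0.278 -0.001] [ 0.733 -0.076  0.111]
grip_mid 0.61 [282. 171.] 844 [ 0.617 -0.105  0.095] [ 0.46  -0.28  -0.001] [ 0.733 -0.076  0.111]
lock_hole 0.74 [355. 190.] 8014 [ 0.474 -0.112  0.072] [ 0.329 -0.349 -0.001] [ 0.691 -0.058  0.132]
lock_pin 0.95 [278. 301.] 492 [0.562 0.21  0.089] [0.554 0.198 0.004] [0.572 0.216 0.118]
lock_pin 0.94 [311. 348.] 495 [0.503 0.298 0.107] [0.494 0.285 0.039] [0.512 0.303 0.128]
lock_pin 0.8 [321. 314.] 502 [0.5   0.222 0.092] [0.492 0.209 0.007] [0.51  0.228 0.118]
lock_pin 0.67 [244. 370.] 619 [0.58  0.329 0.093] [ 0.572  0.249 -0.   ] [0.6   0.335 0.118]
```

View pics/top0.png

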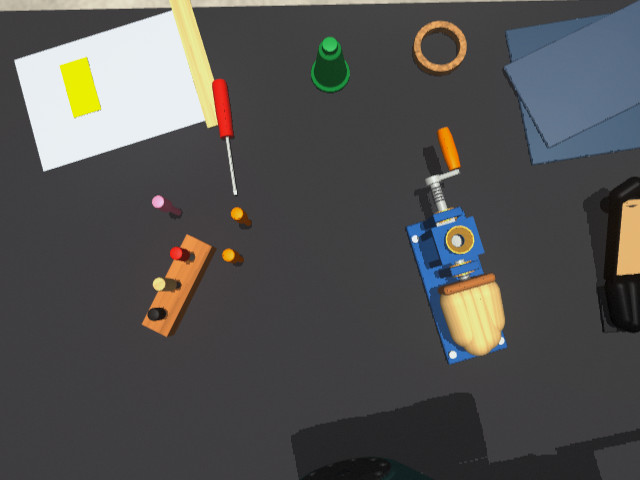

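View pics/side0.png

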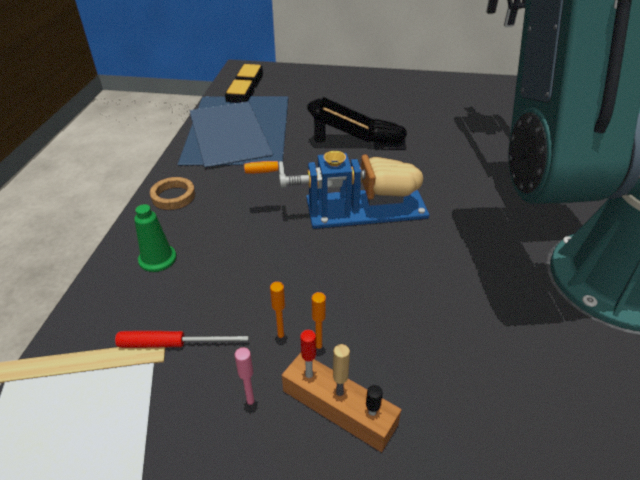

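The top view shows:
- the stretcher with its funnel at (459,240) and the orange grip at (449,148), right of the spindle, which fits a start below −2π
- the rack with red (179,254), wooden (159,284) and black (156,314) handles
- loose look-alikes: pink (159,202) and orange (237,214) and (229,256)

The only red-handled pin standing in the rack is at (179,254), or (308,345) in the side view. The red item at (222,108) is a screwdriver.

```bash
python3 - <<'E'
from h import *
C={n:dict(np.load(f'pics/{n}0.npz')) for n in('top','side')}
for n,c in C.items():
    P=cloud(c);hsv=cv2.cvtColor(c['image'],cv2.COLOR_RGB2HSV);H,S,V=cv2.split(hsv);z=P[...,2]
    u=np.arange(640)[None,:];v=np.arange(480)[:,None]
    def box(a,b,x,y):return (u>a)&(u<b)&(v>x)&(v<y)
    g=(H>6)&(H<20)&(S>180)&(V>90)&(box(425,475,115,180) if n=='top' else box(235,285,150,180))
    f=(H>17)&(H<32)&(S>90)&(box(435,480,220,262) if n=='top' else box(318,352,148,170))
    r=((H<5)|(H>174))&(S>150)&(box(160,200,235,275) if n=='top' else box(290,325,325,365))
    bl=(H>100)&(H<120)&(S>150)&(z>0.115)&(z<.14)&(box(400,510,190,300) if n=='top' else box(300,380,140,220))
    for k,m in dict(grip=g,funnel=f,red=r,yoke=bl).items():
        p=P[m&(c['range_z']>0)];
        print(n,k,m.sum(),'med',np.round(np.median(p,0),4),'lo',np.round(np.percentile(p,3,0),4),'hi',np.round(np.percentile(p,97,0),4))
        if k in('grip','yoke'):
            q=p if k=='yoke' else p[(p[:,2]>.03)]
            rc=cv2.minAreaRect((q[:,:2]*1000).astype(np.float32));print('  rect',rc)
            d=q-q.mean(0);e=np.linalg.svd(d,full_matrices=False)[2][0];print('  axis',e,np.arctan2(e[1],e[0])%np.pi)
    if n=='top':
        blz=(H>100)&(H<120)&(S>150)&box(400,510,190,370)&(z<.05)
        q=P[blz&(c['range_z']>0)];print('base',np.median(q[:,2]),cv2.minAreaRect((q[:,:2]*1000).astype(np.float32)))
        w=P[box(130,220,230,340)&(z>.034)&(z<.045)];print('rack',np.median(w[:,2]),cv2.minAreaRect((w[:,:2]*1000).astype(np.float32)))
    el=np.argwhere(f)[:,::-1].astype(np.float32)
    hu=cv2.convexHull(el);print('  funnel ellipse',cv2.fitEllipse(hu))
    ctr=cv2.fitEllipse(hu)[0]
    K=c['mtx'];ray=rot(c['orientation'])@np.array([(ctr[0]-K[0,2])/K[0,0],(ctr[1]-K[1,2])/K[1,1],1]);s=(0.13-c['origin'][2])/ray[2];print('  funnel@.13',c['origin']+s*ray)
c=C['top'];im=c['image'][215:345,120:260];save('crop_pin.png',im,4)
E
```

```text
top grip 566 med [ 0.6605 -0.1108  0.1059] lo [ 0.6303 -0.126   0.0982] hi [ 0.6893 -0.0984  0.1096]
  rect ((659.7473754882812, -112.6619873046875), (64.4344482421875, 21.739215850830078), 16.81080436706543)
  axis [-0.96202939 -0.27288694 -0.00567252] 0.27639715301872947
top funnel 487 med [ 0.521  -0.1214  0.1263] lo [ 0.501  -0.1362  0.1156] hi [ 0.5383 -0.1003  0.1321]
top red 211 med [0.5023 0.2887 0.1234] lo [0.4939 0.2832 0.0276] hi [0.5151 0.317  0.1273]
top yoke 824 med [ 0.5144 -0.1109  0.1167] lo [ 0.489  -0.1503  0.1151] hi [ 0.5489 -0.0859  0.1191]
  rect ((518.728515625, -118.15283203125), (55.764923095703125, 64.4790267944336), 16.053030014038086)
  axis [ 0.29426786 -0.95572078  0.0020527 ] 1.869486340898861
base 0.01241469503562792 ((459.8675842285156, -142.7762451171875), (241.21998596191406, 114.95384216308594), 16.255552291870117)
rack 0.039714420224232105 ((456.9906921386719, 314.83978271484375), (47.504520416259766, 160.44789123535156), 64.19862365722656)
  funnel ellipse ((458.6465148925781, 239.25457763671875), (26.336862564086914, 50.89031982421875), 140.506
[... 293 characters left out ...]
4 -0.28389293  0.00390465] 0.28785391337559396
side funnel 237 med [ 0.5216 -0.1285  0.1261] lo [ 0.5048 -0.1396  0.1157] hi [ 0.5396 -0.1009  0.1316]
side red 410 med [0.5032 0.299  0.1144] lo [0.4956 0.2856 0.0845] hi [0.5128 0.3023 0.1265]
side yoke 293 med [ 0.5198 -0.1018  0.117 ] lo [ 0.4917 -0.136   0.1153] hi [ 0.55   -0.085   0.1186]
  rect ((519.8063354492188, -116.48307800292969), (57.072021484375, 62.267372131347656), 13.641962051391602)
  axis [-9.74596539e-01  2.23967745e-01  1.86619505e-04] 2.9157089035230523
  funnel ellipse ((334.04058837890625, 157.14474487304688), (15.27145767211914, 20.420991897583008), 90.34269714355469)
  funnel@.13 [ 0.52087625 -0.11671931  0.13      ]
```

View pics/crop_pin.png

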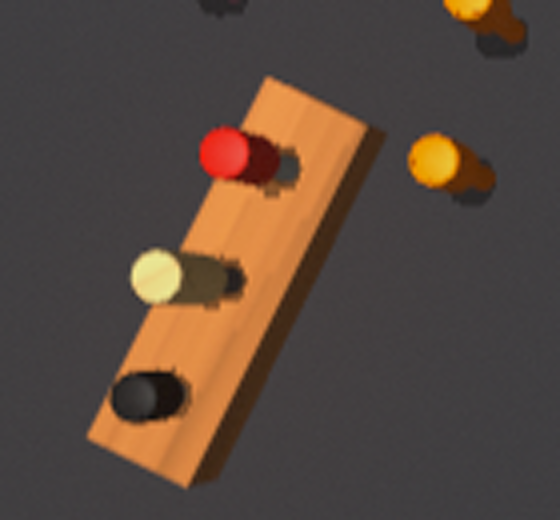

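Crop confirms the red-handled pin in the end hole of the rack, at about (176,253) in the top view. Estimates: funnel at (0.5195, −0.117), spindle yaw 16.2°, grip at about −1.25 rad from upright. Now moving above the grip.

```bash
cat > where.py <<'E'
from h import *
o=env.get_obs();H=np.array([.5195,-.1172,.13]);th=np.radians(16.2)
Rz=R.from_euler('z',th).as_matrix();T=R.from_rotvec(o['tcp_rot']).as_matrix()
print('t',round(float(o['time']),2),'tcp',np.round(o['ee_pos'],4),'inHole(mm)',np.round(Rz.T@(o['ee_pos']-H)*1000,1),'yaw',np.round(np.degrees(np.arctan2(T[1,0],T[0,0])),2),'tilt',np.round(T[:,2],3),'F',np.round(o['ft_force'],1),'w',round(float(o['grip_width']),4))
E
Z='[0,0,0]'
python3 -m jog '[[[0,0,2.9],[0,0,0],0],[[0,0,0],[41,-22,0],0],[[0,0,0],[41,-22,0],0],[[0,0,0],[41,-22,0],0],[[0,0,0],[41,-22,0],0]]'
python3 -m jog '[[[0,0,0],[41,-22,0],0],[[0,0,0],[41,-22,0],0],[[0,0,0],[41,-22,0],0],[[0,0,0],[41,-22,0],0],[[0,0,0],[41,-22,0],0]]'
python3 -m jog '[[[0,0,0],[41,-22,0],0],[[0,0,0],[41,-22,0],0],[[0,0,0],[41,-22,0],0],[[0,0,0],[41,-22,0],0],[[0,0,0],[41,-22,0],0]]'
python3 where.py
```

```text
time: 1.0
ee_pos: [0.3304, -0.4354, 0.2314]
tcp_rot: [3.11, 0.442, 0.0]
ft_force: [0.5, -1.0, 0.8]
grip_width: 0.0853
time: 1.5
ee_pos: [0.4968, -0.2722, 0.2315]
tcp_rot: [3.11, 0.443, 0.001]
ft_force: [0.8, -0.5, -0.6]
grip_width: 0.0857
time: 2.0
ee_pos: [0.6629, -0.1091, 0.2314]
tcp_rot: [3.11, 0.444, 0.0]
ft_force: [1.3, 0.3, -0.4]
grip_width: 0.0855
t 2.0 tcp [ 0.6629 -0.1091  0.2314] inHole(mm) [139.9 -32.3 101.4] yaw 16.23 tilt [ 0. -0. -1.] F [ 1.3  0.3 -0.4] w 0.0855
```

```bash
python3 -m jog '[[[0,0,0],[2,2,40],0],[[0,0,0],[0,0,40],0],[[0,0,0],[0,0,40],0],[[0,0,0],[0,0,20],0],[[0,0,0],[0,0,11],0]]' | tail -4
python3 -m jog '[[[0,0,0],[0,0,0],1],[[0,0,0],[0,0,0],1],[[0,0,0],[0,0,0],1],[[0,0,0],[0,0,0],1],[[0,0,0],[0,0,0],1]]' | tail -2
python3 where.py
python3 - <<'E'
from h import *
a=env.camera('top')['image'][90:270,370:540];c=env.camera('side');b=c['image'][100:240,210:380]
save('g1.png',np.vstack([cv2.resize(a,(680,480)),cv2.resize(b,(680,480))])[:,:] ,0.62)
E
```

```text
ee_pos: [0.6625, -0.1116, 0.0776]
tcp_rot: [-3.108, -0.443, 0.006]
ft_force: [-0.4, -0.3, 0.4]
grip_width: 0.0858
ft_force: [0.3, 1.0, 1.6]
grip_width: 0.0198
t 3.0 tcp [ 0.665  -0.1119  0.0816] inHole(mm) [141.2 -35.5 -48.4] yaw 16.21 tilt [ 0.002  0.    -1.   ] F [0.3 1.  1.6] w 0.0198
```

View pics/g1.png

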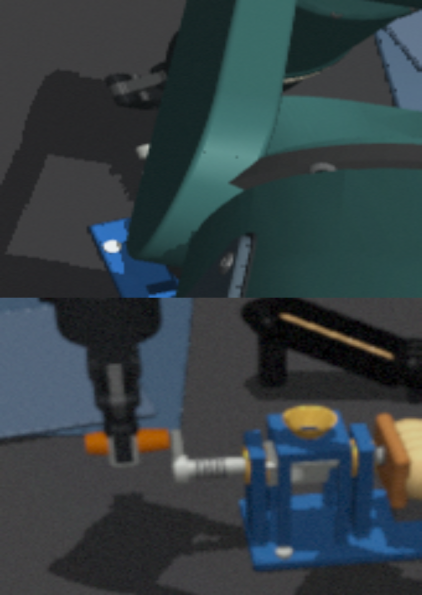

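Grip is pinched between the pads, 20 mm wide and with low forces. I'll wind to the first upright and check.

```bash
python3 -m jog '[[[0,0,0],[-0.4,-3.2,-7.4],1],[[0,0,0],[-0.5,-5.7,-7.5],1],[[0,0,0],[-0.5,-7.5,-5.7],1],[[0,0,0],[-0.5,-8.7,-3.6],1],[[0,0,0],[-0.5,-9.3,-1.2],1]]' | tail -2
python3 where.py
python3 -m jog '[[[0,0,0],[-0.5,-9.3,1.2],1],[[0,0,0],[-0.5,-8.7,3.6],1],[[0,0,0],[-0.5,-7.5,5.7],1],[[0,0,0],[-0.5,-5.7,7.5],1],[[0,0,0],[-0.5,-3.6,8.7],1]]' | tail -2
python3 where.py
python3 - <<'E'
from h import *
c=env.camera('side');save('g2.png',c['image'][100:240,210:380],3)
E
```

```text
ft_force: [6.1, -2.1, -9.2]
grip_width: 0.0199
t 3.6 tcp [ 0.6531 -0.0793  0.1066] inHole(mm) [138.8  -0.9 -23.4] yaw 16.24 tilt [ 0.002 -0.001 -1.   ] F [ 6.1 -2.1 -9.2] w 0.0199
ft_force: [4.9, -4.3, 0.4]
grip_width: 0.0199
t 4.1 tcp [ 0.6413 -0.0469  0.0802] inHole(mm) [136.6  33.5 -49.8] yaw 16.26 tilt [ 0.003 -0.001 -1.   ] F [ 4.9 -4.3  0.4] w 0.0199
```

View pics/g2.png

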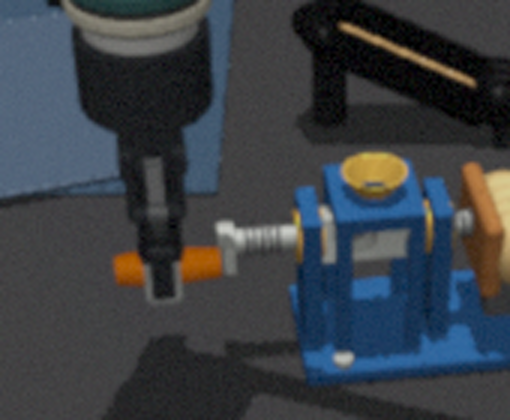

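The crank followed; it is past the first upright, near side, and loads are under 10 N. Continuing the whole turn.

```bash
python3 -m jog '[[[0,0,0],[-0.5,-1.2,9.3],1],[[0,0,0],[-0.5,1.2,9.3],1],[[0,0,0],[-0.5,3.6,8.7],1],[[0,0,0],[-0.5,5.7,7.5],1],[[0,0,0],[-0.5,7.5,5.7],1]]' | tail -2
python3 -m jog '[[[0,0,0],[-0.5,8.7,3.6],1],[[0,0,0],[-0.5,9.3,1.2],1],[[0,0,0],[-0.5,9.3,-1.2],1],[[0,0,0],[-0.5,8.7,-3.6],1],[[0,0,0],[-0.5,7.5,-5.7],1]]' | tail -2
python3 where.py
python3 -m jog '[[[0,0,0],[-0.5,5.7,-7.5],1],[[0,0,0],[-0.5,3.6,-8.7],1],[[0,0,0],[-0.5,1.2,-9.3],1],[[0,0,0],[-0.5,-1.2,-9.3],1],[[0,0,0],[-0.5,-3.6,-8.7],1]]' | tail -2
python3 -m jog '[[[0,0,0],[-0.5,-5.7,-7.5],1],[[0,0,0],[-0.5,-7.5,-5.7],1],[[0,0,0],[-0.5,-8.7,-3.6],1],[[0,0,0],[-0.5,-9.3,-1.2],1],[[0,0,0],[0,0,0],1]]' | tail -2
python3 where.py
python3 - <<'E'
from h import *
c=env.camera('side');save('g3.png',c['image'][100:240,210:380],3)
P=cloud(c);hsv=cv2.cvtColor(c['image'],cv2.COLOR_RGB2HSV);H,S,V=cv2.split(hsv)
m=(H>6)&(H<16)&(S>190)&(V>90)&(c['range_z']>0);m[:130]=0;m[200:]=0;m[:,:225]=0;m[:,300:]=0
p=P[m];Hh=np.array([.5195,-.1172,.13]);q=(p-Hh)@R.from_euler('z',16.2,degrees=True).as_matrix()*1000
print(len(q),np.round(np.percentile(q,[3,50,97],axis=0),1))
E
```

```text
ft_force: [3.5, -1.2, 9.6]
grip_width: 0.02
ft_force: [6.3, 7.1, 1.2]
grip_width: 0.02
t 5.15 tcp [ 0.6528 -0.1051  0.0437] inHole(mm) [131.3 -25.6 -86.3] yaw 16.18 tilt [ 0.001  0.002 -1.   ] F [6.3 7.1 1.2] w 0.02
ft_force: [7.6, 0.7, -2.9]
grip_width: 0.0202
ft_force: [4.4, 4.1, 5.8]
grip_width: 0.0198
t 6.15 tcp [ 0.6413 -0.0819  0.1062] inHole(mm) [ 1.268e+02 -1.000e-01 -2.380e+01] yaw 16.23 tilt [ 0.002  0.001 -1.   ] F [4.4 4.1 5.8] w 0.0198
113 [[ 9.350e+01  1.000e-01 -1.410e+01]
 [ 1.127e+02  6.400e+00 -6.100e+00]
 [ 1.540e+02  1.020e+01  2.500e+00]]
```

View pics/g3.png

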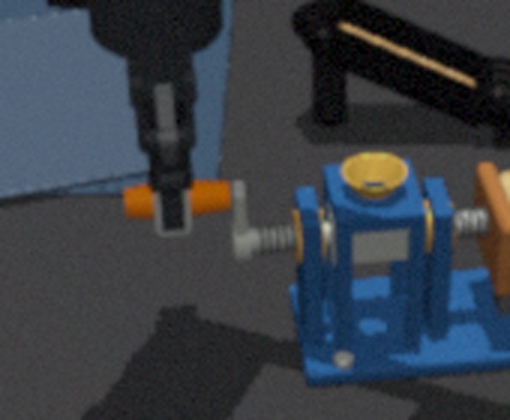

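The crank stands upright, with the grip's outer surface at y′ up to +10 mm, so its axis is within about 1 mm of centre. Release, rise and turn for the pin.

```bash
python3 -m jog '[[[0,0,0],[0,0,0],0],[[0,0,0],[0,0,0],0],[[0,0,0],[0,0,0],0],[[0,0,0],[0,0,0],0],[[0,0,0],[0,0,0],0]]' | tail -2
python3 -m jog '[[[0,0,0],[0,0,-20],0],[[0,0,0],[0,0,-40],0],[[0,0,0],[0,0,-40],0],[[0,0,0],[0,0,-20],0],[[0,0,0],[0,0,0],0]]' | tail -2
python3 -m jog '[[[0,0,8.4],[0,0,0],0],[[0,0,8.4],[0,0,0],0],[[0,0,8.4],[0,0,0],0],[[0,0,8.4],[0,0,0],0],[[0,0,8.4],[0,0,0],0]]' | tail -2
python3 where.py
python3 - <<'E'
from h import *
o=env.get_obs();T=R.from_rotvec(o['tcp_rot']).as_matrix();print(o['joint_pos'].round(2),(T.T@(np.array([.503,.2925,.23])-o['ee_pos'])*1000).round(1))
E
```

```text
ft_force: [-0.2, -0.3, -0.2]
grip_width: 0.0855
ft_force: [0.6, -0.6, 0.1]
grip_width: 0.0854
ft_force: [0.1, 0.3, -0.3]
grip_width: 0.0854
t 7.7 tcp [ 0.6396 -0.0829  0.2238] inHole(mm) [124.9  -0.6  93.8] yaw -26.13 tilt [-0.003  0.001 -1.   ] F [ 0.1  0.3 -0.3] w 0.0854
[-0.24  0.43  1.41  0.    1.3   1.79] [-288.  -276.9   -5.5]
```

```bash
python3 -m jog '[[[0,0,0],[-28.8,-27.7,0],0],[[0,0,0],[-28.8,-27.7,0],0],[[0,0,0],[-28.8,-27.7,0],0],[[0,0,0],[-28.8,-27.7,0],0],[[0,0,0],[-28.8,-27.7,0],0]]' | tail -2
python3 -m jog '[[[0,0,0],[-28.8,-27.7,0],0],[[0,0,0],[-28.8,-27.7,0],0],[[0,0,0],[-28.8,-27.7,0],0],[[0,0,0],[-28.8,-27.7,0],0],[[0,0,0],[-28.8,-27.7,0],0]]' | tail -2
python3 where.py
python3 - <<'E'
from h import *
t=env.camera('top');c=env.camera('side');save('p1.png',np.hstack([t['image'][100:370,380:540],cv2.resize(c['image'][230:460,180:420],(282,270))]),1.6)
o=env.get_obs();T=R.from_rotvec(o['tcp_rot']).as_matrix();print((T.T@(np.array([.503,.2925,.094])-o['ee_pos'])*1000).round(1))
P=cloud(t);H,S,V=cv2.split(cv2.cvtColor(t['image'],cv2.COLOR_RGB2HSV));m=(H>6)&(H<20)&(S>180)&(V>90)&(P[...,2]>.09);m[180:]=0;m[:100]=0;m[:,:400]=0;m[:,500:]=0
q=(P[m]-[.5195,-.1172,.13])@R.from_euler('z',16.2,degrees=True).as_matrix()*1000
print('grip',len(q),np.round(np.percentile(q,[3,50,97],axis=0),1)) if len(q) else print('grip hidden')
E
```

```text
ft_force: [0.8, 0.3, 0.2]
grip_width: 0.0857
ft_force: [1.2, 0.3, -0.3]
grip_width: 0.0852
t 8.7 tcp [0.5001 0.2925 0.2241] inHole(mm) [ 95.7 398.9  94.1] yaw -25.78 tilt [-0.002 -0.001 -1.   ] F [ 1.2  0.3 -0.3] w 0.0852
[  5.3   0.6 130.1]
grip 559 [[ 93.9  -8.8  -6.6]
 [124.1   2.2  -0.3]
 [151.7  10.4   3.5]]
```

View pics/p1.png

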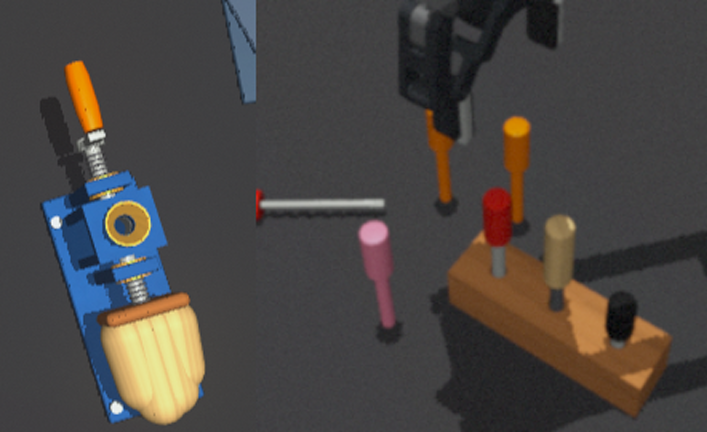

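The left half (top view) shows the crank upright, grip centre y′ ≈ +1 mm. The right half shows the open gripper above the red pin at (497,217) in the composite. Descending partway, then re-measuring.

```bash
python3 -m jog '[[[0,0,0],[4,0,30],0],[[0,0,0],[0,0,30],0],[[0,0,0],[0,0,20],0],[[0,0,0],[0,0,0],0],[[0,0,0],[0,0,0],0]]' | tail -2
python3 - <<'E'
from h import *
c=env.camera('side')
o=env.get_obs();T=R.from_rotvec(o['tcp_rot']).as_matrix();print(o['ee_pos'].round(4),(T.T@(np.array([.503,.2925,.094])-o['ee_pos'])*1000).round(1))
P=cloud(c);H,S,V=cv2.split(cv2.cvtColor(c['image'],cv2.COLOR_RGB2HSV));m=((H<5)|(H>174))&(S>150)&(c['range_z']>0);m[:325]=0;m[368:]=0;m[:,:290]=0;m[:,325:]=0
p=P[m];print(len(p),np.round(np.percentile(p,[3,50,97],axis=0),4))
save('p2.png',c['image'][230:440,200:440],2.5)
E
```

```text
ft_force: [-0.2, 0.5, -0.2]
grip_width: 0.0851
[0.5058 0.2895 0.146 ] [-3.8 -1.4 52. ]
408 [[0.495  0.2871 0.0855]
 [0.5031 0.299  0.114 ]
 [0.5124 0.3023 0.1265]]
```

View pics/p2.png

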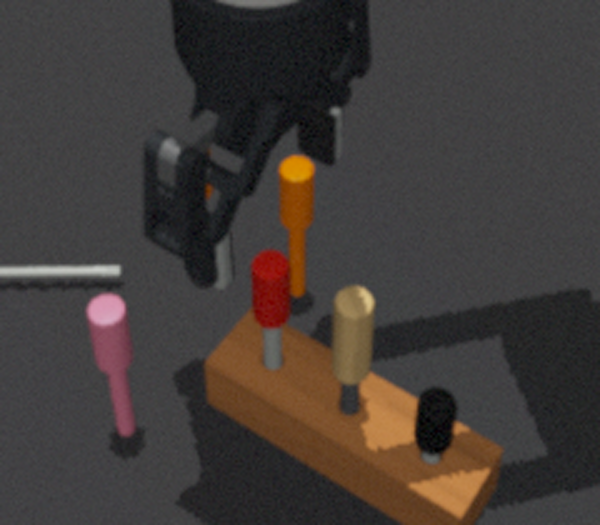

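Gripper straddles the red pin (composite 270,290), and the orange and pink pins are clear of the fingers. Descend, close, lift.

```bash
python3 -m jog '[[[0,0,0],[-4,-1,20],0],[[0,0,0],[0,0,20],0],[[0,0,0],[0,0,12],0],[[0,0,0],[0,0,0],0],[[0,0,0],[0,0,0],0]]' | tail -2
python3 where.py
python3 -m jog '[[[0,0,0],[0,0,0],1],[[0,0,0],[0,0,0],1],[[0,0,0],[0,0,0],1],[[0,0,0],[0,0,0],1],[[0,0,0],[0,0,0],1]]' | tail -2
python3 where.py
python3 -m jog '[[[0,0,0],[0,0,-15],1],[[0,0,0],[0,0,-25],1],[[0,0,0],[0,0,-30],1],[[0,0,0],[0,0,-30],1],[[0,0,0],[0,0,-10],1]]' | tail -2
python3 where.py
python3 - <<'E'
from h import *
c=env.camera('side')
P=cloud(c);H,S,V=cv2.split(cv2.cvtColor(c['image'],cv2.COLOR_RGB2HSV));m=((H<5)|(H>174))&(S>150)&(c['range_z']>0);m[:150]=0;m[330:]=0;m[:,:260]=0;m[:,360:]=0
p=P[m];print(len(p),np.round(np.percentile(p,[3,50,97],axis=0),4) if len(p) else'')
save('p3.png',c['image'][150:440,200:440],2)
E
```

```text
ft_force: [0.2, -0.6, -0.4]
grip_width: 0.0854
t 9.85 tcp [0.5029 0.2926 0.0946] inHole(mm) [ 98.4 398.2 -35.4] yaw -25.78 tilt [ 0.001  0.001 -1.   ] F [ 0.2 -0.6 -0.4] w 0.0854
ft_force: [-0.3, -0.0, 2.0]
grip_width: 0.0188
t 10.35 tcp [0.5026 0.2928 0.0942] inHole(mm) [ 98.2 398.4 -35.8] yaw -25.78 tilt [ 0.001  0.001 -1.   ] F [-0.3 -0.   2. ] w 0.0188
ft_force: [1.3, 0.1, -0.7]
grip_width: 0.0182
t 10.85 tcp [0.5038 0.2932 0.2068] inHole(mm) [ 99.4 398.5  76.8] yaw -25.77 tilt [ 0.004  0.002 -1.   ] F [ 1.3  0.1 -0.7] w 0.0182
179 [[0.4952 0.2857 0.195 ]
 [0.498  0.2974 0.2255]
 [0.5069 0.307  0.2541]]
```

View pics/p3.png

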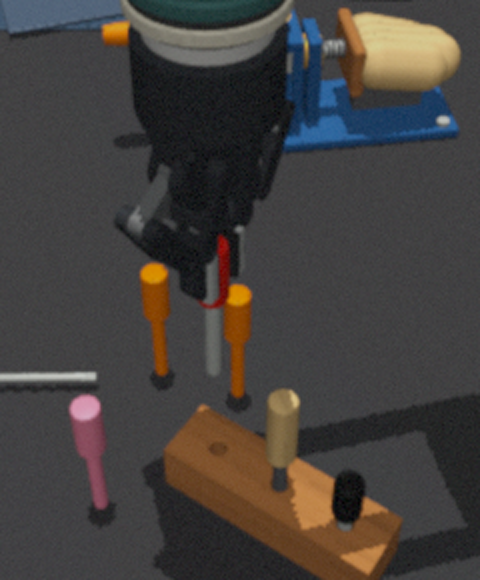

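Pin is held upright and its rack hole is empty. Carrying it to the funnel.

```bash
python3 -m jog '[[[0,0,0],[0,0,-30],1],[[0,0,0],[0,0,-20],1],[[0,0,0],[19,36,0],1],[[0,0,0],[19,36,0],1],[[0,0,0],[19,36,0],1]]' | tail -2
python3 -m jog '[[[0,0,0],[19,36,0],1],[[0,0,0],[19,36,0],1],[[0,0,0],[19,36,0],1],[[0,0,0],[19,36,0],1],[[0,0,0],[19,36,0],1]]' | tail -2
python3 -m jog '[[[0,0,0],[19,36,0],1],[[0,0,0],[20,36,0],1],[[0,0,0],[0,0,0],1],[[0,0,0],[0,0,0],1],[[0,0,0],[0,0,0],1]]' | tail -2
python3 where.py
cat > pin.py <<'E'
from h import *
import sys
c=env.camera('side');o=env.get_obs()
T=R.from_rotvec(o['tcp_rot']).as_matrix();tip=o['ee_pos']-[0,0,.084]
print('to hole, tool mm',(T.T@(np.array([.5195,-.1172,.13])-tip)*1000).round(1),'tip px',proj(c,tip).round(1),'hole px',proj(c,[.5195,-.1172,.13]).round(1))
save(sys.argv[1],c['image'][70:220,250:420],3.5)
E
python3 pin.py p4.png
```

```text
ft_force: [1.5, 0.1, -0.7]
grip_width: 0.0184
ft_force: [-0.1, 0.7, -0.3]
grip_width: 0.0185
ft_force: [0.3, -0.5, -0.3]
grip_width: 0.0181
t 12.4 tcp [ 0.5169 -0.1137  0.2526] inHole(mm) [ -1.5   4.1 122.6] yaw -25.76 tilt [-0.002  0.001 -1.   ] F [ 0.3 -0.5 -0.3] w 0.0181
to hole, tool mm [ 3.9  2.3 38.9] tip px [336.3 139.8] hole px [334.8 157.1]
```

View pics/p4.png

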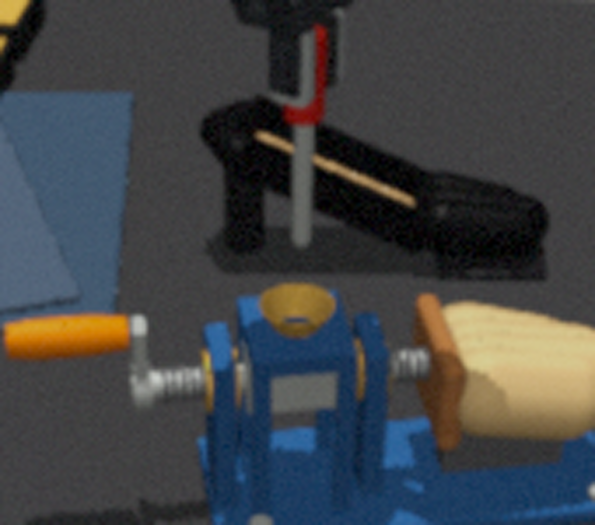

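Pin tip is at (336,140) and the funnel centre at (335,158), both as predicted. Correct 4 and 2 mm, then lower in gently.

```bash
python3 -m jog '[[[0,0,0],[4,2,0],1],[[0,0,0],[0,0,15],1],[[0,0,0],[0,0,15],1],[[0,0,0],[0,0,10],1],[[0,0,0],[0,0,10],1]]' | tail -2
python3 where.py
python3 -m jog '[[[0,0,0],[0,0,7],1],[[0,0,0],[0,0,7],1],[[0,0,0],[0,0,7],1],[[0,0,0],[0,0,7],1],[[0,0,0],[0,0,0],1]]' | tail -2
python3 where.py
```

```text
ft_force: [-0.2, -0.4, -0.7]
grip_width: 0.0179
t 12.95 tcp [ 0.5205 -0.1177  0.2032] inHole(mm) [ 0.8 -0.8 73.2] yaw -25.72 tilt [-0.  0. -1.] F [-0.2 -0.4 -0.7] w 0.0179
ft_force: [0.1, 0.6, -0.0]
grip_width: 0.0182
t 13.45 tcp [ 0.5198 -0.1181  0.1747] inHole(mm) [ 0.  -1.  44.7] yaw -25.78 tilt [-0.002  0.001 -1.   ] F [ 0.1  0.6 -0. ] w 0.0182
```

```bash
python3 -m jog '[[[0,0,0],[0,0,8],1],[[0,0,0],[0,0,8],1],[[0,0,0],[0,0,8],1],[[0,0,0],[0,0,5],1],[[0,0,0],[0,0,0],1]]' | tail -2
python3 where.py; python3 pin.py p5.png
```

```text
ft_force: [0.6, -0.7, -0.7]
grip_width: 0.0187
t 13.95 tcp [ 0.5197 -0.1181  0.1457] inHole(mm) [-0.  -0.9 15.7] yaw -25.78 tilt [-0.002  0.001 -1.   ] F [ 0.6 -0.7 -0.7] w 0.0187
to hole, tool mm [ -1.   -0.6 -67.8] tip px [333.9 186.6] hole px [334.8 157.1]
```

View pics/p5.png

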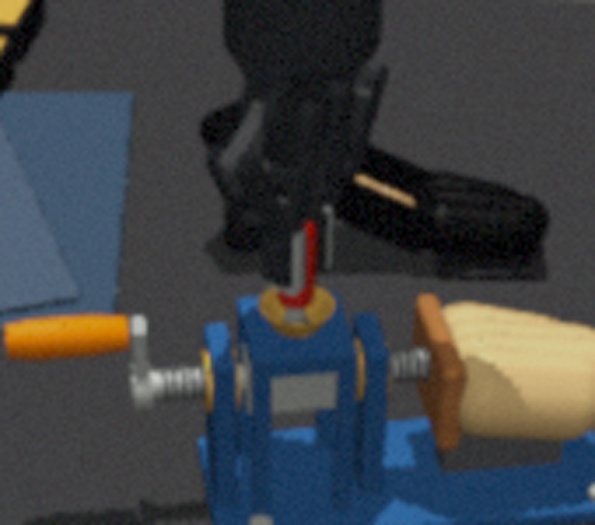

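The pin is 68 mm deep with no load. A few more mm, then release and retreat.

```bash
python3 -m jog '[[[0,0,0],[0,0,4],1],[[0,0,0],[0,0,3],1],[[0,0,0],[0,0,0],1],[[0,0,0],[0,0,0],0],[[0,0,0],[0,0,0],0]]' | tail -2
python3 -m jog '[[[0,0,0],[0,0,0],0],[[0,0,0],[0,0,0],0],[[0,0,0],[0,0,0],0],[[0,0,0],[0,0,-20],0],[[0,0,0],[0,0,-40],0]]' | tail -2
python3 -m jog '[[[0,0,0],[0,0,-40],0],[[0,0,0],[0,0,-30],0],[[0,0,0],[-30,-35,0],0],[[0,0,0],[-30,-35,0],0],[[0,0,0],[-30,-35,0],0]]' | tail -2
python3 -m jog '[[[0,0,0],[-30,-35,0],0],[[0,0,0],[-30,-35,0],0],[[0,0,0],[-30,-35,0],0],[[0,0,0],[0,0,0],0],[[0,0,0],[0,0,0],0]]' | tail -2
python3 where.py
python3 - <<'E'
from h import *
Rz=R.from_euler('z',16.2,degrees=True).as_matrix()
for n,b,g in(('side',(140,175,310,360),(150,185,235,295)),('top',(200,270,420,500),(100,180,400,500))):
    c=env.camera(n);P=cloud(c);H,S,V=cv2.split(cv2.cvtColor(c['image'],cv2.COLOR_RGB2HSV));ok=c['range_z']>0
    for k,m,(r0,r1,c0,c1) in(('red',((H<5)|(H>174))&(S>150),b),('grip',(H>6)&(H<20)&(S>180)&(V>90)&(P[...,2]>.09),g)):
        w=np.zeros_like(ok);w[r0:r1,c0:c1]=1
        q=(P[m&ok&w]-[.5195,-.1172,.13])@Rz*1000
        print(n,k,len(q),np.round(np.percentile(q,[3,50,97],axis=0),1).tolist() if len(q) else '')
    if n=='side': s=c['image'][80:220,220:420]
    else: s=np.hstack([cv2.resize(s,(400,280)),cv2.resize(c['image'][100:240+60,380:540],(224,280))])
save('end.png',s,1.2)
E
```

```text
ft_force: [0.0, 0.4, -0.5]
grip_width: 0.0469
ft_force: [1.3, -0.2, -0.1]
grip_width: 0.0853
ft_force: [0.2, 0.8, 0.4]
grip_width: 0.0855
ft_force: [1.2, -0.2, 0.6]
grip_width: 0.0854
t 16.0 tcp [0.4493 0.1498 0.2698] inHole(mm) [  7.1 276.  139.8] yaw -25.59 tilt [ 0. -0. -1.] F [ 1.2 -0.2  0.6] w 0.0854
side red 11 [[-3.6, 6.5, 20.7], [-1.7, 11.0, 30.0], [54.5, 317.3, 215.2]]
side grip 299 [[93.5, -2.0, -13.7], [121.8, 6.8, -4.2], [152.8, 10.5, 3.0]]
top red 213 [[-11.4, -6.6, -2.7], [-2.6, 3.8, 32.0], [6.1, 9.6, 35.1]]
top grip 558 [[94.1, -8.8, -6.9], [124.0, 2.1, -0.3], [151.6, 10.5, 3.7]]
```

View pics/end.png

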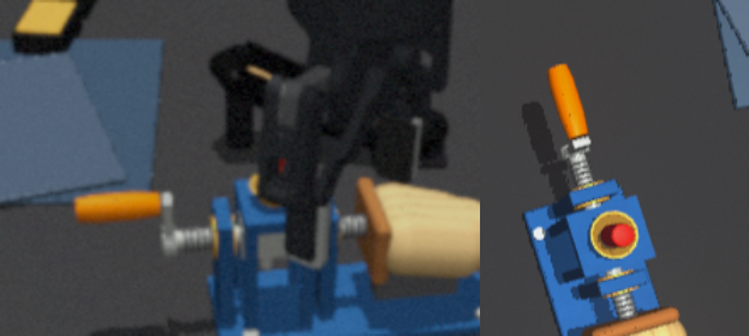

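The top view shows the red handle standing in the funnel. Its top is about 34 mm above the mouth, so the tip is about 81 mm below it: fully home. The crank is upright (grip centre y′ ≈ +1 mm), and the gripper is clear of everything. Handing in.

```bash
python3 -c "from rig import env; print(env.job_done())"
```

```text
the job is handed in; nothing more can be done
None
```

The stretcher is set and the lock pin is fully home. I handed the job in at about 16 s, and no verdict is reported.

I pinched the crank grip and wound it clockwise past the first upright and through one more whole turn, with wrist force staying near 10 N. Then I took the red-handled pin from the rack, lowered it through the funnel without resistance, released it and backed off.

**Last checks (top camera):**
- **Crank:** it stands upright, with the grip centre about 1 mm off the spindle line (roughly 2°).
- **Pin:** it stands in the funnel, centred within about 3 mm. The handle top is about 34 mm above the mouth, so the tip is about 81 mm below it.
- **Gripper:** open and touching nothing.

**Check that failed:** the last side view could not confirm the pin, because the gripper hid it and the few red pixels there were unusable. The pin result rests on the top view alone.

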